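# Dock the site radio and snap its rocker catch shut

## Task

Put the two-way radio into its desk charging dock, lying face up with its foot end towards the end wall, and slide it gently (well under 40 N) along until it is fully home against the wall. Then press the raised nose of the dock's rocker catch down past its centre so that it snaps over, and follow it down until you are pressing it on its stop with 10 to 15 N for a moment before letting go. Never press on the dock or its catch with more than 20 N, and leave the other things on the desk where they are.

Things in the scene. Friction and masses are not known exactly. Their poses are not given: they have to be found in the camera images.
- radio_center (a point): Centre (half-way up) of the loose two-way radio, about 0.3 kg: black block 150 mm long (x), 46 wide (y), 36 thick (z), lying face up on the desk. +x points to its plain foot end. From the head end (-x) a 12 mm stub antenna reaches 46 mm, 11 mm off to +y, and a knob 12 mm, both at mid thickness. Take it across its width.
- radio_foot (a point): Centre of the radio's flat foot end, 75 mm along +x of radio_center, same axes.
- radio_groove (a point): Middle of the floor of the groove across the radio's face, 20 mm wide and 14 mm deep, from 14 to 34 mm from the foot end; the catch's tooth (8 mm) drops into it without touching when the radio is home.
- dock: Fixed black charging dock, 225 x 96 mm, base plate 10 mm thick. Origin: at desk level under the middle of the end wall's inner face; z up; +x is the way the radio slides home: its foot end meets the wall (58 mm high) at x = 0. Guides 50 mm apart inside, 46 mm high, hold it sideways from x = -34 mm to the wall; their flared mouth, about 66 mm wide, reaches out to x = -55 mm.
- dock_ridge (a point): Middle of the top of the dock's ridge, on which the radio lies: 40 mm wide, 22 mm above the desk, from x = -160 mm to the wall in dock axes (this point x = -80 mm). There is free room for fingers beside it behind the flared mouth. Lay the radio down with its foot end behind x = -60 mm, then slide it in under the raised nose, which clears its top by 6 mm or more.
- catch_pivot (a point): Lowest place of the rocker catch's pivot axis (along dock y), 14 mm beyond the wall face, 66 mm above the desk. The catch unit's height is set by a stiff carriage: the true axis is 0 to 7 mm above this point, differently each time, and is not measured, so the catch must be found and pressed by feel. Nose and tooth reach 42 mm from the axis to dock -x, the thumb tail to +x.
- catch_press (a point): Where to press the catch downwards: above the middle of its nose pad (22 mm along x, 36 mm along y, rubber), 18 mm before the wall face (dock x = -18 mm); a point fixed to the dock, 74 mm above the desk. With the carriage lowest, the pad here stands 93 mm above the desk open and 74 mm closed on its stop; the unmeasured 0 to 7 mm of the carriage is to be added.
- catch (a joint): Angle of the rocker catch (rad): 0 open, nose raised; 0.5 closed, nose level, on its rigid stop. A spring detent drives it back below the centre (0.25) and over to closed above it; friction can hold it near the ends and the centre. The pad needs up to about 11 N before the centre, then gives way suddenly. With the radio more than about 6 mm short of home the tooth lands on its face instead.
- mug: Bystander, leave alone: white mug, 80 mm across, 95 mm high; origin under its middle.
- pen_cup: Bystander, leave alone: black open pen cup, 76 mm across, 100 mm high; origin under its middle.
- stapler: Bystander, leave alone: stapler, 150 mm long, 55 mm high; origin under its middle.
- tape: Bystander, leave alone: grey tape dispenser, 150 mm long, 94 mm high; origin under its middle.
- note_block: Bystander, leave alone: block of note paper, 76 by 76 by 40 mm; origin under its middle.
- calculator: Bystander, leave alone: desk calculator, 150 by 100 by 20 mm; origin under its middle.
- mouse: Bystander, leave alone: computer mouse, 105 by 60 by 32 mm; origin under its middle.
Mind the look-alikes: they are no part of the job. Leave any blue or purple look-alike of the part that bears radio_center alone.

How it is judged:
By the outcome, as a careful person would: the job done as asked, in the order asked, and still so for the second after the job is handed in, with the robot touching nothing.
It also fails if it takes over 72 s, if anything falls off the work surface, if the arm or the gripper's body presses on something with over 40 N, if the wrist force passes 120 N, or if a joint passes its speed limit or range.

## Robot

A 6-joint arm with a two-finger parallel gripper is mounted at the origin on the work surface. World frame = base frame: x ahead of the robot, y to its left, z up, the work surface at z = 0. Lengths are in m, angles in degrees, forces in N, time in s.
With the tool pointing down it reaches from about 0.4 to 0.825 m from the base axis. Payload 7 kg.
Tool frame: the origin (TCP) lies at the very end of the fingers, on their centre line; the grasp point (between the pads) lies 19 mm behind it; z points along the fingers, y is the line along which they close (so a half turn about z gives the same grasp; the last joint's range is limited). The gripper opens to 88 mm and grips with 3 to 60 N. Pads are 19 mm wide; open, the fingers measure 130 mm over their backs; the gripper's body (78 mm by 193 mm) begins 47 mm behind the grasp point.
Start: joints at [-50.586, 20.546, 0.682, 0, -70.136, -16.507], TCP at [0.263, -0.622, 0.227] pointing down, gripper open.
Joint ranges: [-176.03, 176.03], [-82.01, 121.73], [-58.28, 71.71], [-173.87, 95.51], [-174.79, -0.11], [-173.66, 173.66]. Speed limits (degrees/s): [136.94, 136.94, 172.46, 180, 180, 180].

## Interface

Orientations are given as [roll, pitch, yaw] about the fixed x, y, z axes, in that order (R = Rz(yaw) Ry(pitch) Rx(roll)).
In Python, from plant import ctrl, viewer gives the robot as it stands.
- The arm moves only by the tool servo_tool, never from a script. Its argument "rows" is a list of rows, each a list of 6 numbers: the shift along the world's x, y, z in mm, then the turn, a rotation vector about the world's x, y, z in degrees. A call has 1 to 5 rows; each row shifts and turns the commanded pose from where the row before left it; what a row does not reach is not made up. A row lasts 1/12 s, in which the tool goes at most 41.7 mm and 7.16 degrees, less where a joint would pass 70% of its speed; a pose out of reach is approached as far as the arm can. A call is refused whole if a number of a shift passes 41.7 or a number of a turn 7.16, either way. A call with a gripper value outside its range is refused whole. "fingers" is the finger opening in mm, from 0 to 87.6, set as the call begins (left out, the last holds). The fingers move at their own pace and stop on an object; the grip force is fixed at half the most. Time passes only in rows, so rows that do not move let the fingers close. It gives the time, the measured TCP pose, the force and the opening at its end, in the units of the state.
- ctrl.get_obs(): the state, without advancing time (a new reading comes with each control period).
- viewer.snapshot(name): name is "side" or "top" or "wrist"; returns (picture, depth): 420x560x3 uint8, red, green, blue; 420x560 float32, m along the optical axis (not along the pixel's ray), 0 where there is no reading.
- viewer.calibration(name): a dict with "fx", "fy", "cx", "cy" (pixels), "k1" (the pictures are not rectified: a ray, as slopes to the right and down, at radius r is drawn at 1 + k1 r^2 times it, then the intrinsics apply), "origin" and "rotation" of the camera in the world. Camera axes: x right, y up, looking along -z (the intrinsics and any distortion apply to the point x, -y, -z); pixel columns grow to the right and rows downward; lengths in m; the calibration is good to about 2 mm. A picture is of the moment at which its call begins: read the wrist's pose just before it. calibration takes no time and is no camera call; for the wrist camera it gives the pose at the moment of the call.
- ctrl.close_job(): hands the job in, once; it reports no verdict.
The state is a dict: "clock": time; "joint_pos": joint angles; "qvel": joint speeds; "tau": joint torques, N m; "tool_pos": TCP position; "orientation": TCP orientation; "force": force on the tool from outside, world axes, zero at the start; "moment": the same for the moment, N m; "opening": finger opening in m.
Only numpy, scipy, OpenCV 4.12 (cv2) and the standard library are available. Lean on these libraries where they do the work, as an engineer would, in place of code of your own. Each camera call takes 0.05 s, during which the arm holds its last target. There are 200 camera calls.

## Working session

There is one attempt and no reset: what is moved stays moved. The work goes in short steps, Python scripts to look and compute and a tool call to move; the robot and the scene stay as the last step left them, time stands still between calls to the robot, and variables do not carry over. Pictures are saved under pics/ and viewed, on a budget of 10 in all, crops included, one or two more only if the job needs it, and the job is handed in when it is done.

Besides the shell and the picture viewer there is one more tool, called after "Emit:" as name(argument=value, ...) on one line, values as JSON. servo_tool: Moves the arm, as the interface text tells. Its arguments: {"type":"object","properties":{"rows":{"type":"array","items":{"type":"array","items":{"type":"number"}}},"fingers":{"type":"number"}},"required":["rows"]}

```bash
mkdir -p pics; cat > h.py <<'E'
import numpy as np, cv2
from plant import ctrl, viewer
def snap(n,f=None):
    c=viewer.calibration(n); p,d=viewer.snapshot(n)
    np.savez('pics/'+(f or n)+'.npz',p=p,d=d,**{k:np.array(v) for k,v in c.items()})
    cv2.imwrite('pics/'+(f or n)+'.png',p[:,:,::-1]); return p,d,c
def load(f): return np.load('pics/'+f+'.npz')
def ray(c,u,v):
    K=np.array([[c['fx'],0,c['cx']],[0,c['fy'],c['cy']],[0,0,1]],float)
    q=cv2.undistortPoints(np.array([[[u,v]]],float),K,np.array([float(c['k1']),0,0,0]))[0,0]
    return np.array(c['rotation']).reshape(3,3)@np.array([q[0],-q[1],-1.])
def at_z(c,u,v,z):
    r=ray(c,u,v);o=np.array(c['origin']); return o+r*(z-o[2])/r[2]
def at_d(c,u,v,d=None):
    if d is None: d=float(np.median(c['d'][v-1:v+2,u-1:u+2]))
    return np.array(c['origin'])+ray(c,u,v)*d
E
python3 - <<'E'
from h import *
a=snap('top');b=snap('side')
for n in('top','side'):
    c=load(n);print(n,c['origin'],c['rotation'].round(3).tolist(),c['fx'],c['k1'])
print(ctrl.get_obs())
E
```

```text
top [0.48857434 0.03647148 1.48406524] [3.195, -0.04, -91.285] 535.5249438152872 0.0014040610504693408
side [0.46545303 1.0288361  0.87460833] [51.002, -0.107, -174.469] 410.4711916614149 -0.11110159364547013
{'clock': 0.1, 'joint_pos': array([-5.05869453e+01,  2.05878235e+01,  6.39259470e-01, -1.85354218e-02,
       -7.01377906e+01, -1.65063545e+01]), 'qvel': array([-0.00428752, -0.09194894,  0.02010151,  0.03798196,  0.01736532,
       -0.03743363]), 'tau': array([-1.72937991e-03, -5.84159482e+01,  2.93752044e+01,  7.01564670e+00,
        1.02059939e-02, -4.63339745e-05]), 'tool_pos': array([ 0.26252641, -0.62136697,  0.22571012]), 'orientation': array([ 1.79912253e+02, -7.83023565e-03, -1.57099604e+02]), 'force': array([0.84751678, 0.11731124, 0.11054075]), 'moment': array([-0.01091278, -0.00533383,  0.03122583]), 'opening': 0.08758081306418075}
```

View pics/top.png

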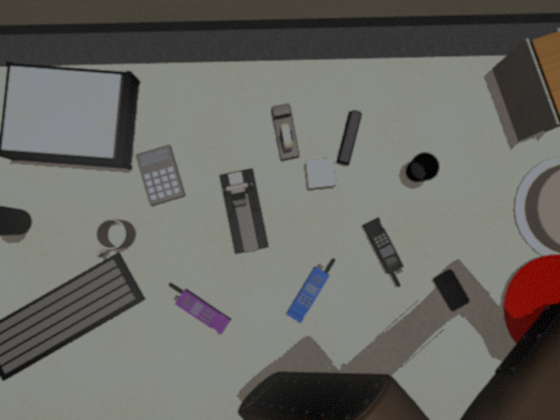

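View pics/side.png

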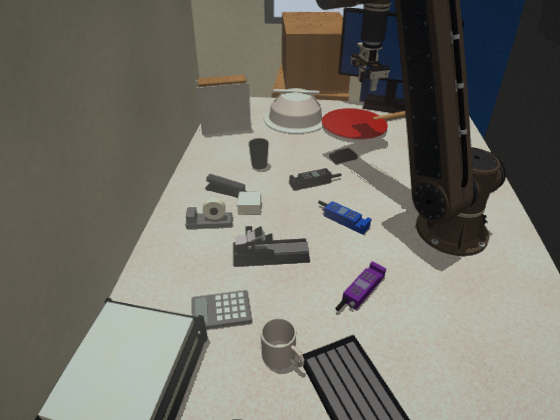

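The top view shows the black radio at about (382,246) with its antenna towards (397,284), and the dock at (243,210) with its catch and wall at the upper end (235,180). The blue and purple look-alikes are at (308,293) and (203,311). The side view agrees with this.

```bash
python3 - <<'E'
s=open('h.py').read()
s=s.replace("np.array(c['rotation']).reshape(3,3)@","Rot.from_euler('xyz',np.array(c['rotation']),degrees=True).as_matrix()@").replace("import numpy as np, cv2","import numpy as np, cv2\nfrom scipy.spatial.transform import Rotation as Rot")
open('h.py','w').write(s)
from h import *
c=load('top');p=c['p']
def crop(x,y,w,h,k): return cv2.resize(p[y:y+h,x:x+w],None,fx=k,fy=k,interpolation=cv2.INTER_CUBIC)
a=crop(210,160,66,100,6);b=crop(350,205,66,100,6)
im=np.hstack([a,b]);im=np.clip(im.astype(float)*1.8,0,255).astype(np.uint8)
cv2.imwrite('pics/c1.png',im[:,:,::-1])
for u,v in [(382,240),(385,255),(340,260),(330,200),(250,240),(237,183),(237,178),(248,225),(320,175)]: print(u,v,at_d(c,u,v).round(4))
E
```

```text
382 240 [ 0.4865 -0.2153  0.0359]
385 255 [ 0.4461 -0.2217  0.0381]
340 260 [ 0.4339 -0.1039 -0.0015]
330 200 [ 0.6005 -0.0804  0.0023]
250 240 [0.4946 0.142  0.0232]
237 183 [0.6465 0.1707 0.0661]
237 178 [0.6601 0.1706 0.0642]
248 225 [0.5356 0.1468 0.0218]
320 175 [ 0.6664 -0.0523  0.0384]
```

View pics/c1.png

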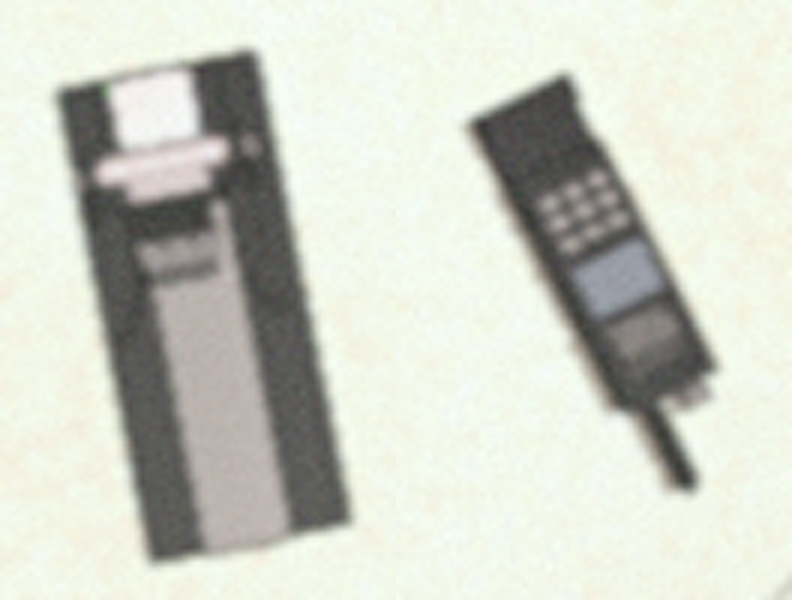

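```bash
python3 - <<'E'
from h import *
c=load('top')
L=lambda x,y,z:at_z(c,210+(x-2.5)/6,160+(y-2.5)/6,z)
R=lambda x,y,z:at_z(c,350+(x-398.5)/6,205+(y-2.5)/6,z)
r=[R(*q,.036) for q in[(470,122),(570,75),(618,408),(712,370)]]
f=(r[0]+r[1])/2;h=(r[2]+r[3])/2
n=lambda v:np.linalg.norm(v)
a=lambda v:np.degrees(np.arctan2(v[1],v[0]))
print('radio',(f+h)/2,'yaw',a(f-h),'len',n(f-h),n(r[0]-r[1]),n(r[2]-r[3]), a(r[0]-r[2]),a(r[1]-r[3]))
e=[L(203,553,.022),L(290,530,.022),L(155,300,.022),L(235,215,.022)]
print('ridge end',e[0],e[1],(e[0]+e[1])/2,'w',n(e[0]-e[1]),'yaw',a(e[2]-e[0]),a(e[3]-e[1]))
b=[L(150,562,.01),L(350,520,.01),L(60,92,.01),L(252,52,.01)]
print('base',[x.round(4) for x in b],(b[0]+b[1])/2,n(b[0]-b[1]),a(b[2]-b[0]),a(b[3]-b[1]),n((b[2]+b[3]-b[0]-b[1])/2))
p=[L(95,180,.09),L(230,150,.09)];print(p,a(p[0]-p[1])-90)
E
```

```text
radio [ 0.47265685 -0.21564554  0.036     ] yaw 24.83843564830461 len 0.1452531727507122 0.04999735892723101 0.04563893418649697 25.729315781997105 23.962871588134334
ridge end [0.46304294 0.16059629 0.022     ] [0.47256889 0.12092888 0.022     ] [0.46780592 0.14076259 0.022     ] w 0.04079519064211297 yaw 9.748402722572445 8.821671091951341
base [array([0.4593, 0.1859, 0.01  ]), array([0.4764, 0.0941, 0.01  ]), array([0.6763, 0.2238, 0.01  ]), array([0.6929, 0.1349, 0.01  ])] [0.46783018 0.1399993  0.01      ] 0.09342980244302565 9.897729062570784 10.686883372768412 0.22033090292737068
[array([0.62727035, 0.19897961, 0.09      ]), array([0.63907708, 0.1399702 , 0.09      ])] 11.314456511763197
```

Emit:
servo_tool(rows=[[16.6, 33.4, 0, 0, 0, 0], [16.6, 33.4, 0, 0, 0, 0.5], [16.6, 33.4, 0, 0, 0, 0.5], [16.6, 33.4, 0, 0, 0, 0.5], [16.6, 33.4, 0, 0, 0, 0.4]])

```text
clock: 0.52
tool_pos: [0.3459, -0.4531, 0.2261]
orientation: [180.0, -0.0, -155.2]
force: [1.0, 0.1, -0.2]
opening: 0.0876
```

Emit:
servo_tool(rows=[[16.6, 33.4, 0, 0, 0, 0], [16.6, 33.4, 0, 0, 0, 0], [16.6, 33.4, -10, 0, 0, 0], [16.6, 33.4, -10, 0, 0, 0], [16.6, 33.4, -10, 0, 0, 0]])

```text
clock: 0.93
tool_pos: [0.4291, -0.286, 0.1963]
orientation: [-180.0, 0.0, -155.2]
force: [0.8, -0.8, 0.1]
opening: 0.0878
```

Emit:
servo_tool(rows=[[16.6, 33.4, -10, 0, 0, 0], [16.6, 33.4, -10, 0, 0, 0], [0, 0, -5, 0, 0, 0], [0, 0, 0, 0, 0, 0], [0, 0, 0, 0, 0, 0]])

```text
clock: 1.35
tool_pos: [0.4617, -0.2207, 0.1713]
orientation: [180.0, -0.1, -155.1]
force: [-0.1, 0.2, 0.4]
opening: 0.0873
```

```bash
python3 - <<'E'
from h import *
o=ctrl.get_obs();print(o['tool_pos'],o['orientation'],o['force'])
p,d,c=snap('wrist','w1')
c=load('w1');print(c['origin'],c['rotation'],c['fx'],c['k1'],d[210,280],d[d>0].min())
E
```

```text
[ 0.46166691 -0.22072289  0.17128209] [ 1.79971197e+02 -5.75353933e-02 -1.55129232e+02] [-0.13206768  0.18600755  0.39728879]
[ 0.38648968 -0.25552005  0.32941991] [-1.76910981e+01 -8.44322255e-03  1.14868562e+02] 361.5920018268239 -0.01358854369165927 0.30723175 0.06601972
```

View pics/w1.png

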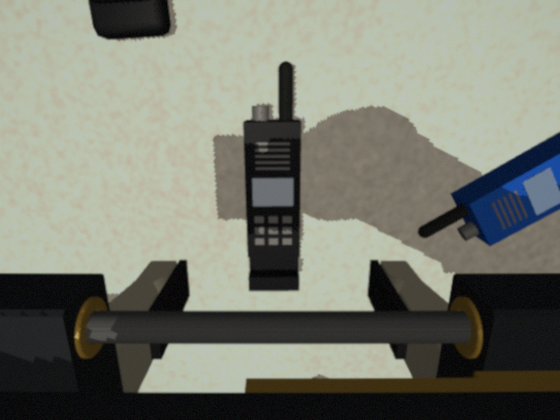

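The wrist view shows the radio between the fingers. Its foot edge is at v≈290 (u 249–299), the head end at v≈121–138 (u 245–301), and the antenna tip is at (286,64).

```bash
python3 - <<'E'
from h import *
c=load('w1')
a=np.radians(24.9);A=np.array([np.cos(a),np.sin(a)]);N=np.array([-A[1],A[0]])
g=np.array([.4617,-.2207])
for u,v,z in[(249,290,.036),(299,290,.036),(245,138,.036),(301,138,.036),(245,121,.036),(301,121,.036),(245,121,0.),(301,121,0)]:
    q=at_z(c,u,v,z); print(u,v,z,q.round(4),'along/perp from tcp',((q[:2]-g)@A).round(4),((q[:2]-g)@N).round(4))
for v in range(100,300,10): q=at_d(c,262,v);print(v,((q[:2]-g)@A).round(4),q[2].round(4),end=' | ')
E
```

```text
249 290 0.036 [ 0.5486 -0.2097  0.036 ] along/perp from tcp 0.0835 -0.0266
299 290 0.036 [ 0.5294 -0.1682  0.036 ] along/perp from tcp 0.0835 0.0191
245 138 0.036 [ 0.4246 -0.267   0.036 ] along/perp from tcp -0.0531 -0.0263
301 138 0.036 [ 0.4058 -0.2264  0.036 ] along/perp from tcp -0.0531 0.0184
245 121 0.036 [ 0.4125 -0.2722  0.036 ] along/perp from tcp -0.0663 -0.026
301 121 0.036 [ 0.3939 -0.2321  0.036 ] along/perp from tcp -0.0663 0.0181
245 121 0.0 [ 0.4157 -0.2742  0.    ] along/perp from tcp -0.0643 -0.0292
301 121 0 [ 0.3949 -0.2293  0.    ] along/perp from tcp -0.0642 0.0204
100 -0.082 -0.0003 | 110 -0.0743 0.0245 | 120 -0.0665 0.025 | 130 -0.0593 0.0359 | 140 -0.0516 0.0363 | 150 -0.0437 0.0372 | 160 -0.0355 0.0361 | 170 -0.0273 0.0361 | 180 -0.0189 0.0358 | 190 -0.0105 0.0365 | 200 -0.0019 0.0365 | 210 0.0072 0.0354 | 220 0.0157 0.0368 | 230 0.0248 0.0367 | 240 0.034 0.037 | 250 0.0441 0.0355 | 260 0.0599 0.0221 | 270 0.0699 0.0227 | 280 0.0733 0.0359 | 290 0.0831 0.0365 |
```

Emit:
servo_tool(rows=[[-1.5, -5, -36, 0, 0, 0], [0, 0, -36, 0, 0, 0], [0, 0, -36, 0, 0, 0], [0, 0, -30, 0, 0, 0], [0, 0, -15, 0, 0, 0]])

```text
clock: 1.82
tool_pos: [0.458, -0.2271, 0.0156]
orientation: [179.9, -0.2, -155.4]
force: [-0.4, -0.5, -0.3]
opening: 0.0875
```

Emit:
servo_tool(rows=[[0, 0, -9, 0, 0, 0], [0, 0, -4, 0, 0, 0], [0, 0, 0, 0, 0, 0]])

```text
clock: 2.07
tool_pos: [0.4603, -0.2267, 0.0055]
orientation: [180.0, -0.0, -155.3]
force: [-0.0, 0.0, -0.2]
opening: 0.0877
```

Emit:
servo_tool(rows=[[0, 0, 0, 0, 0, 0], [0, 0, 0, 0, 0, 0], [0, 0, 0, 0, 0, 0], [0, 0, 0, 0, 0, 0], [0, 0, 0, 0, 0, 0]], fingers=30)

```text
clock: 2.48
tool_pos: [0.4608, -0.2259, 0.0062]
orientation: [-180.0, 0.1, -155.2]
force: [0.2, 0.4, -0.5]
opening: 0.0599
```

Emit:
servo_tool(rows=[[0, 0, 0, 0, 0, 0], [0, 0, 0, 0, 0, 0], [0, 0, 0, 0, 0, 0]])

```text
clock: 2.73
tool_pos: [0.4605, -0.2259, 0.0057]
orientation: [-180.0, 0.0, -155.2]
force: [0.0, 1.2, 3.0]
opening: 0.0459
```

Emit:
servo_tool(rows=[[0, 0, 0, 0, 0, 0], [0, 0, 5, 0, 0, 0], [0, 0, 30, 0, 0, 0], [0, 0, 40, 0, 0, 0], [0, 0, 40, 0, 0, 0]])

```text
clock: 3.15
tool_pos: [0.4587, -0.2257, 0.1209]
orientation: [179.9, -0.2, -155.2]
force: [1.2, -0.0, -2.9]
opening: 0.0461
```

Emit:
servo_tool(rows=[[4, 18, 30, 0, 0, -1], [8, 35, 10, 0, 0, -2], [8, 36, 0, 0, 0, -2], [8, 36, 0, 0, 0, -2], [8, 36, 0, 0, 0, -2]])

```text
clock: 3.57
tool_pos: [0.4958, -0.0635, 0.1609]
orientation: [180.0, 0.0, -164.4]
force: [0.7, 0.2, -3.2]
opening: 0.0459
```

Emit:
servo_tool(rows=[[8, 36, 0, 0, 0, -2], [8, 36, 0, 0, 0, -2], [8, 36, 0, 0, 0, -1.6], [8, 36, 0, 0, 0, 0], [7.5, 36, 0, 0, 0, 0]])

```text
clock: 3.98
tool_pos: [0.5352, 0.1167, 0.1603]
orientation: [180.0, -0.1, -169.8]
force: [0.3, -0.9, -3.4]
opening: 0.046
```

Emit:
servo_tool(rows=[[5, 36, 0, 0, 0, 0], [0, 0, 0, 0, 0, 0], [0, 0, 0, 0, 0, 0], [0, 0, 0, 0, 0, 0]])

```text
clock: 4.32
tool_pos: [0.54, 0.1509, 0.1599]
orientation: [-180.0, -0.1, -169.8]
force: [-0.2, -0.1, -3.3]
opening: 0.0457
```

```bash
python3 - <<'E'
from h import *
o=ctrl.get_obs();print(o['tool_pos'],o['orientation'],o['force'])
p,d,c=snap('wrist','w2')
im=np.clip(p.astype(float)*1.6,0,255).astype(np.uint8)
cv2.imwrite('pics/w2b.png',cv2.resize(im[0:400,80:480,::-1],None,fx=1.5,fy=1.5,interpolation=cv2.INTER_CUBIC))
E
```

```text
[0.54000905 0.15092929 0.15986154] [-1.79973209e+02 -1.13659371e-01 -1.69760129e+02] [-0.23291062 -0.11256744 -3.34048278]
```

View pics/w2b.png

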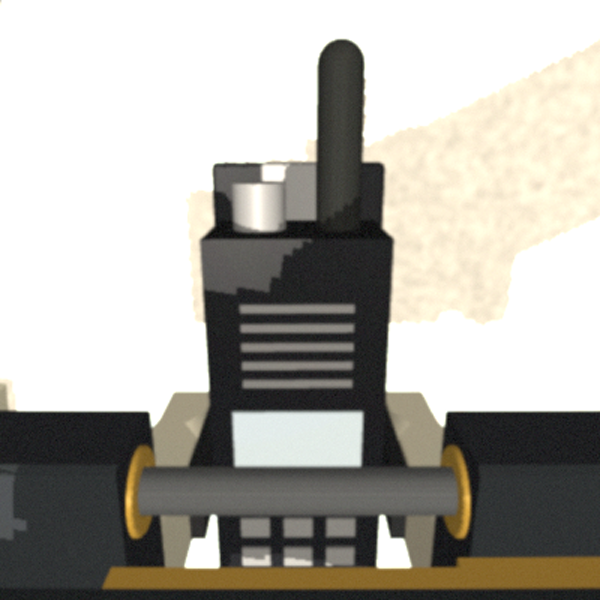

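The wrist view shows the dock's near base corners at crop pixels (214,163) and (384,163). The edge is level in the picture, so the yaw is already aligned, and the radio is held straight.

```bash
python3 - <<'E'
from h import *
c=load('w2')
a=np.radians(10.24);A=np.array([np.cos(a),np.sin(a)]);N=np.array([-A[1],A[0]])
g=np.array([.5400,.1509])
P=[]
for x,y in[(214,163),(384,163),(214,220),(384,220)]:
    q=at_z(c,80+(x-.25)/1.5,(y-.25)/1.5,.01);P.append(q);print(q.round(4),((q[:2]-g)@A).round(4),((q[:2]-g)@N).round(4))
for x,y in[(204,240),(390,240)]:
    q=at_z(c,80+x/1.5,y/1.5,.1922);print('radiohead',((q[:2]-g)@A).round(4),((q[:2]-g)@N).round(4))
for x,y in [(275,168),(300,175),(300,200),(230,180),(375,180)]: 
    q=at_d(c,round(80+x/1.5),round(y/1.5));print(q.round(4),((q[:2]-g)@A).round(4),((q[:2]-g)@N).round(4))
d=c['d']
print([ (u,at_d(c,u,118)[2].round(3)) for u in range(218,342,4)])
t=load('top') # rear / nose from top depth
E
```

```text
[0.4738 0.0926 0.01  ] -0.0755 -0.0456
[0.4573 0.1839 0.01  ] -0.0755 0.0472
[0.5044 0.0967 0.01  ] -0.0446 -0.047
[0.4874 0.1909 0.01  ] -0.0447 0.0487
radiohead -0.0625 -0.0216
radiohead -0.0625 0.0217
[0.4702 0.1261 0.0221] -0.0731 -0.012
[0.4716 0.14   0.0221] -0.0693 0.0015
[0.4838 0.1422 0.0223] -0.0569 0.0015
[0.4814 0.1023 0.0094] -0.0663 -0.0374
[0.4671 0.1812 0.0106] -0.0664 0.0427
[(218, np.float64(-0.0)), (222, np.float64(0.009)), (226, np.float64(0.01)), (230, np.float64(0.01)), (234, np.float64(0.01)), (238, np.float64(0.01)), (242, np.float64(0.01)), (246, np.float64(0.01)), (250, np.float64(0.01)), (254, np.float64(0.02)), (258, np.float64(0.022)), (262, np.float64(0.022)), (266, np.float64(0.022)), (270, np.float64(0.022)), (274, np.float64(0.022)), (278, np.float64(0.022)), (282, np.float64(0.022)), (286, np.float64(0.022)), (290, np.float64(0.023)), (294, np.float64(0.176)), (298, np.float64(0.177)), (302, np.float64(0.178)), (306, np.float64(0.178)), (310, np.float64(0.178)), (314, np.float64(0.177)), (318, np.float64(0.176)), (322, np.float64(0.011)), (326, np.float64(0.01)), (330, np.float64(0.01)), (334, np.float64(0.01)), (338, np.float64(-0.001))]
```

Emit:
servo_tool(rows=[[-17, -2.5, 0, 0, 0, 0], [-25, -4.5, 0, 0, 0, 0], [-17, -3, -10, 0, 0, 0], [-8.5, -1.4, -30, 0, 0, 0], [0, 0, -35, 0, 0, 0]])

```text
clock: 4.78
tool_pos: [0.4729, 0.1388, 0.0873]
orientation: [179.8, 0.3, -169.9]
force: [-0.1, 0.5, -4.6]
opening: 0.046
```

Emit:
servo_tool(rows=[[0, 0, -30, 0, 0, 0], [0, 0, -14, 0, 0, 0], [0, 0, -8, 0, 0, 0], [0, 0, -3, 0, 0, 0], [0, 0, 0, 0, 0, 0]])

```text
clock: 5.2
tool_pos: [0.4736, 0.1391, 0.0306]
orientation: [-180.0, -0.0, -169.8]
force: [-0.4, -0.8, -2.5]
opening: 0.0457
```

Emit:
servo_tool(rows=[[0, 0, -1, 0, 0, 0], [0, 0, 0, 0, 0, 0]])

```text
clock: 5.37
tool_pos: [0.4742, 0.14, 0.0306]
orientation: [179.9, 0.1, -169.8]
force: [0.2, 1.1, -3.0]
opening: 0.0459
```

Emit:
servo_tool(rows=[[0, 0, -1, 0, 0, 0], [0, 0, 0, 0, 0, 0]])

```text
clock: 5.53
tool_pos: [0.4737, 0.1399, 0.0292]
orientation: [180.0, 0.1, -169.8]
force: [-0.3, 0.2, -3.9]
opening: 0.0459
```

Emit:
servo_tool(rows=[[0, 0, -1, 0, 0, 0], [0, 0, 0, 0, 0, 0]])

```text
clock: 5.7
tool_pos: [0.4736, 0.1398, 0.0278]
orientation: [180.0, 0.0, -169.8]
force: [0.3, 0.9, -2.5]
opening: 0.0457
```

Emit:
servo_tool(rows=[[0, 0, -0.7, 0, 0, 0], [0, 0, 0, 0, 0, 0]])

```text
clock: 5.87
tool_pos: [0.4736, 0.1398, 0.0278]
orientation: [180.0, 0.0, -169.8]
force: [-4.9, 0.1, 8.1]
opening: 0.046
```

Emit:
servo_tool(rows=[[0, 0, -0.5, 0, 0, 0], [0, 0, 0, 0, 0, 0]])

```text
clock: 6.03
tool_pos: [0.4736, 0.1398, 0.0277]
orientation: [180.0, 0.0, -169.8]
force: [-6.2, -0.5, 14.5]
opening: 0.046
```

Emit:
servo_tool(rows=[[0, 0, 1.0, 0, 0, 0], [3.9, 0.7, 0, 0, 0, 0], [3.9, 0.7, 0, 0, 0, 0], [3.9, 0.7, 0, 0, 0, 0], [3.9, 0.7, 0, 0, 0, 0]])

```text
clock: 6.45
tool_pos: [0.4868, 0.1409, 0.0277]
orientation: [-179.9, -0.3, -169.8]
force: [-14.5, -2.9, 18.8]
opening: 0.0458
```

Emit:
servo_tool(rows=[[3.9, 0.7, 0, 0, 0, 0], [3.9, 0.7, 0, 0, 0, 0], [3.9, 0.7, 0, 0, 0, 0], [3.9, 0.7, 0, 0, 0, 0]])

```text
clock: 6.78
tool_pos: [0.5025, 0.1438, 0.0278]
orientation: [-179.9, -0.2, -169.8]
force: [-13.2, -3.4, 17.2]
opening: 0.0455
```

Emit:
servo_tool(rows=[[0, 0, 1.0, 0, 0, 0], [0, 0, 0, 0, 0, 0]])

```text
clock: 6.95
tool_pos: [0.505, 0.1454, 0.0284]
orientation: [180.0, 0.0, -169.8]
force: [0.3, 0.1, -2.8]
opening: 0.0462
```

Emit:
servo_tool(rows=[[3.9, 0.7, 0, 0, 0, 0], [3.9, 0.7, 0, 0, 0, 0], [3.9, 0.7, 0, 0, 0, 0]])

```text
clock: 7.2
tool_pos: [0.5169, 0.1476, 0.0281]
orientation: [-180.0, 0.0, -169.8]
force: [0.3, 0.7, -3.3]
opening: 0.0458
```

Emit:
servo_tool(rows=[[3.9, 0.7, 0, 0, 0, 0], [3.9, 0.7, 0, 0, 0, 0], [0, 0, 0, 0, 0, 0]])

```text
clock: 7.45
tool_pos: [0.5251, 0.149, 0.0282]
orientation: [180.0, 0.0, -169.8]
force: [0.4, 0.2, -2.6]
opening: 0.046
```

Emit:
servo_tool(rows=[[2, 0.4, 0, 0, 0, 0], [2, 0.3, 0, 0, 0, 0], [2, 0.4, 0, 0, 0, 0], [0, 0, 0, 0, 0, 0]])

```text
clock: 7.78
tool_pos: [0.5305, 0.15, 0.0284]
orientation: [180.0, 0.0, -169.8]
force: [0.1, 0.3, -3.3]
opening: 0.0454
```

Emit:
servo_tool(rows=[[1, 0.2, 0, 0, 0, 0], [1, 0.2, 0, 0, 0, 0], [0, 0, 0, 0, 0, 0]])

```text
clock: 8.03
tool_pos: [0.5323, 0.1503, 0.0284]
orientation: [180.0, 0.0, -169.8]
force: [-0.6, -0.1, -3.9]
opening: 0.0458
```

Emit:
servo_tool(rows=[[1, 0.2, 0, 0, 0, 0], [0, 0, 0, 0, 0, 0]])

```text
clock: 8.2
tool_pos: [0.5333, 0.1505, 0.0284]
orientation: [180.0, 0.0, -169.8]
force: [0.0, -0.0, -3.4]
opening: 0.046
```

Emit:
servo_tool(rows=[[1, 0.2, 0, 0, 0, 0], [0, 0, 0, 0, 0, 0]])

```text
clock: 8.37
tool_pos: [0.5343, 0.1507, 0.0284]
orientation: [180.0, 0.0, -169.8]
force: [0.7, -1.2, -3.3]
opening: 0.0457
```

Emit:
servo_tool(rows=[[1, 0.2, 0, 0, 0, 0], [0, 0, 0, 0, 0, 0]])

```text
clock: 8.53
tool_pos: [0.5353, 0.1509, 0.0284]
orientation: [180.0, 0.0, -169.8]
force: [0.5, 0.6, -2.6]
opening: 0.046
```

Emit:
servo_tool(rows=[[1, 0.2, 0, 0, 0, 0], [0, 0, 0, 0, 0, 0]])

```text
clock: 8.7
tool_pos: [0.5363, 0.1511, 0.0284]
orientation: [-180.0, 0.0, -169.8]
force: [0.1, -0.1, -3.1]
opening: 0.0453
```

Emit:
servo_tool(rows=[[0.6, 0.1, 0, 0, 0, 0], [0, 0, 0, 0, 0, 0]])

```text
clock: 8.87
tool_pos: [0.5365, 0.151, 0.0283]
orientation: [-180.0, -0.0, -169.8]
force: [-0.4, -0.4, -2.4]
opening: 0.046
```

Emit:
servo_tool(rows=[[0.6, 0.1, 0, 0, 0, 0], [0, 0, 0, 0, 0, 0]])

```text
clock: 9.03
tool_pos: [0.5366, 0.151, 0.0281]
orientation: [-180.0, -0.1, -169.8]
force: [-4.7, -0.1, -1.6]
opening: 0.0457
```

Emit:
servo_tool(rows=[[0, 0, -0.5, 0, 0, 0], [0.5, 0.1, 0, 0, 0, 0], [0, 0, 0, 0, 0, 0]])

```text
clock: 9.28
tool_pos: [0.5366, 0.1509, 0.0278]
orientation: [-180.0, -0.1, -169.8]
force: [-7.7, -0.1, 2.4]
opening: 0.0457
```

Emit:
servo_tool(rows=[[0, 0, 0, 0, 0, 0], [0, 0, 0, 0, 0, 0], [0, 0, 0, 0, 0, 0], [0, 0, 0, 0, 0, 0]], fingers=64)

```text
clock: 9.62
tool_pos: [0.5386, 0.1517, 0.0282]
orientation: [180.0, 0.1, -169.8]
force: [-0.0, 0.0, 1.5]
opening: 0.0625
```

Emit:
servo_tool(rows=[[0, 0, 5, 0, 0, 0], [0, 0, 15, 0, 0, 0], [0, 0, 35, 0, 0, 0], [0, 0, 40, 0, 0, 0], [0, 0, 30, 0, 0, 0]])

```text
clock: 10.03
tool_pos: [0.5385, 0.1514, 0.1561]
orientation: [180.0, 0.1, -169.8]
force: [1.3, 0.5, 0.1]
opening: 0.0639
```

Emit:
servo_tool(rows=[[0, 0, 20, 0, 0, 0], [0, 0, 0, 0, 0, 0], [0, 0, 0, 0, 0, 0], [0, 0, 0, 0, 0, 0]], fingers=0)

```text
clock: 10.37
tool_pos: [0.5375, 0.1512, 0.1726]
orientation: [180.0, -0.0, -169.8]
force: [0.4, 0.3, -0.6]
opening: 0.0427
```

```bash
python3 - <<'E'
from h import *
o=ctrl.get_obs();print(o['tool_pos'],o['orientation'],o['force'],o['opening'])
snap('wrist','w3');snap('side','s3')
a=load('w3')['p'];b=load('s3')['p']
im=np.hstack([cv2.resize(a,(480,360)),cv2.resize(b[210:285,210:330],(320,200)).repeat(1,0) if 0 else cv2.copyMakeBorder(cv2.resize(b[210:285,215:321],(318,225),interpolation=cv2.INTER_CUBIC),0,135,0,2,0)])
cv2.imwrite('pics/v3.png',np.clip(im.astype(float)*1.5,0,255).astype(np.uint8)[:,:,::-1])
E
```

```text
[0.53745202 0.15118978 0.17263995] [ 1.79986065e+02 -1.24987771e-02 -1.69808328e+02] [ 0.44730124  0.28774734 -0.6377488 ] 0.04271399901789734
```

View pics/v3.png

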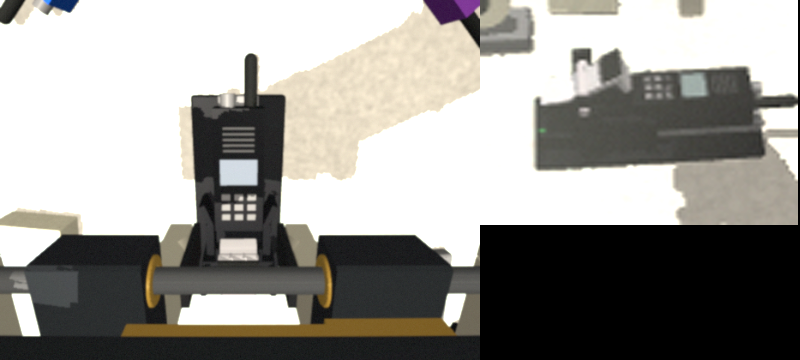

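The radio lies home in the dock, held between the guides with the antenna outwards, and the catch is still raised. I'll move over the nose next.

Emit:
servo_tool(rows=[[20, 3.6, 0, 0, 0, 0], [20, 3.6, 0, 0, 0, 0], [17, 3, 0, 0, 0, 0], [10, 1.8, 0, 0, 0, 0], [0, 0, -20, 0, 0, 0]], fingers=0)

```text
clock: 10.88
tool_pos: [0.6083, 0.1642, 0.1547]
orientation: [180.0, 0.3, -169.8]
force: [0.2, 0.9, 0.9]
opening: 0.0027
```

Emit:
servo_tool(rows=[[0, 0, -20, 0, 0, 0], [0, 0, -10, 0, 0, 0], [0, 0, -3, 0, 0, 0], [0, 0, 0, 0, 0, 0], [0, 0, 0, 0, 0, 0]])

```text
clock: 11.3
tool_pos: [0.6051, 0.1634, 0.1205]
orientation: [-180.0, 0.0, -169.8]
force: [0.4, 0.2, -0.3]
opening: 0.0007
```

```bash
python3 - <<'E'
from h import *
o=ctrl.get_obs();print(o['tool_pos'],o['orientation'],o['force'],o['opening'])
snap('side','s4')
b=load('s4')['p'];im=cv2.resize(b[170:285,200:350],None,fx=5,fy=5,interpolation=cv2.INTER_CUBIC)
cv2.imwrite('pics/v4.png',np.clip(im.astype(float)*1.5,0,255).astype(np.uint8)[:,:,::-1])
E
```

```text
[0.60510512 0.16344988 0.12045699] [-1.79986286e+02  2.74355170e-02 -1.69770235e+02] [ 0.44818104  0.24929663 -0.29894596] 0.0007106720538660896
```

View pics/v4.png

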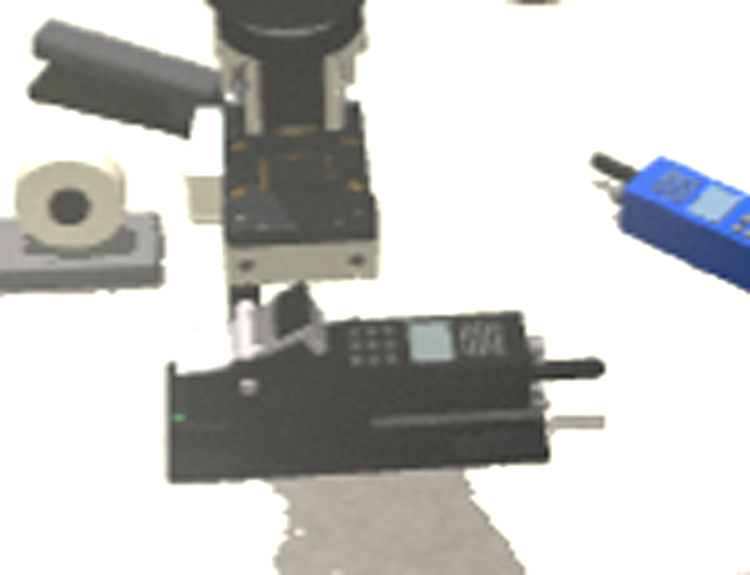

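The side view shows the gripper poised over the raised catch, with the radio seated. Now I'll feel downwards.

Emit:
servo_tool(rows=[[0, 0, -3, 0, 0, 0], [0, 0, -3, 0, 0, 0], [0, 0, 0, 0, 0, 0]])

```text
clock: 11.6
tool_pos: [0.6046, 0.1634, 0.1138]
orientation: [180.0, 0.0, -169.8]
force: [-0.5, 0.0, -0.4]
opening: 0.0009
```

Emit:
servo_tool(rows=[[0, 0, -1.5, 0, 0, 0], [0, 0, -1.5, 0, 0, 0], [0, 0, 0, 0, 0, 0]])

```text
clock: 11.85
tool_pos: [0.6046, 0.1633, 0.1106]
orientation: [-180.0, -0.0, -169.8]
force: [0.2, 0.9, 0.0]
opening: 0.0004
```

Emit:
servo_tool(rows=[[0, 0, -1, 0, 0, 0], [0, 0, -1, 0, 0, 0], [0, 0, 0, 0, 0, 0]])

```text
clock: 12.1
tool_pos: [0.6047, 0.1633, 0.1086]
orientation: [-180.0, -0.0, -169.8]
force: [0.2, -0.3, -0.1]
opening: 0.0006
```

Emit:
servo_tool(rows=[[0, 0, -1, 0, 0, 0], [0, 0, -1, 0, 0, 0], [0, 0, 0, 0, 0, 0]])

```text
clock: 12.35
tool_pos: [0.6047, 0.1633, 0.1066]
orientation: [-180.0, -0.0, -169.8]
force: [0.1, 0.5, 0.4]
opening: 0.0001
```

Emit:
servo_tool(rows=[[0, 0, -1, 0, 0, 0], [0, 0, 0, 0, 0, 0]])

```text
clock: 12.52
tool_pos: [0.6047, 0.1633, 0.1057]
orientation: [-180.0, -0.0, -169.8]
force: [1.1, 0.4, -0.4]
opening: 0.0001
```

Emit:
servo_tool(rows=[[0, 0, -1, 0, 0, 0], [0, 0, 0, 0, 0, 0]])

```text
clock: 12.68
tool_pos: [0.6047, 0.1633, 0.1047]
orientation: [-180.0, -0.0, -169.8]
force: [0.1, -0.3, 0.2]
opening: 0.0006
```

Emit:
servo_tool(rows=[[0, 0, -1, 0, 0, 0], [0, 0, 0, 0, 0, 0]])

```text
clock: 12.85
tool_pos: [0.6047, 0.1633, 0.1037]
orientation: [-180.0, -0.0, -169.8]
force: [-0.3, -0.2, -1.2]
opening: 0.0003
```

Emit:
servo_tool(rows=[[0, 0, -1, 0, 0, 0], [0, 0, 0, 0, 0, 0]])

```text
clock: 13.02
tool_pos: [0.6047, 0.1633, 0.1027]
orientation: [-180.0, -0.0, -169.8]
force: [0.0, 0.0, -0.1]
opening: 0.0004
```

Emit:
servo_tool(rows=[[0, 0, -1, 0, 0, 0], [0, 0, 0, 0, 0, 0]])

```text
clock: 13.18
tool_pos: [0.6047, 0.1633, 0.1017]
orientation: [180.0, -0.0, -169.8]
force: [0.8, -0.5, 0.2]
opening: 0.0007
```

Emit:
servo_tool(rows=[[0, 0, -1, 0, 0, 0], [0, 0, 0, 0, 0, 0]])

```text
clock: 13.35
tool_pos: [0.6047, 0.1633, 0.1007]
orientation: [-180.0, -0.0, -169.8]
force: [0.1, -0.3, 0.2]
opening: 0.0007
```

Emit:
servo_tool(rows=[[0, 0, -1, 0, 0, 0], [0, 0, 0, 0, 0, 0]])

```text
clock: 13.52
tool_pos: [0.6047, 0.1633, 0.0997]
orientation: [-180.0, -0.0, -169.8]
force: [0.1, 0.8, -0.1]
opening: 0.0005
```

Emit:
servo_tool(rows=[[0, 0, -1, 0, 0, 0], [0, 0, 0, 0, 0, 0]])

```text
clock: 13.68
tool_pos: [0.6047, 0.1633, 0.0987]
orientation: [-180.0, -0.0, -169.8]
force: [-0.8, -0.7, -0.0]
opening: 0.0007
```

Emit:
servo_tool(rows=[[0, 0, -1, 0, 0, 0], [0, 0, 0, 0, 0, 0]])

```text
clock: 13.85
tool_pos: [0.6047, 0.1633, 0.0977]
orientation: [-180.0, -0.0, -169.8]
force: [0.3, 0.1, -0.6]
opening: 0.0001
```

Emit:
servo_tool(rows=[[0, 0, -1, 0, 0, 0], [0, 0, 0, 0, 0, 0]])

```text
clock: 14.02
tool_pos: [0.6047, 0.1633, 0.0967]
orientation: [180.0, -0.0, -169.8]
force: [0.7, -0.1, -0.3]
opening: 0.0006
```

Emit:
servo_tool(rows=[[0, 0, -1, 0, 0, 0], [0, 0, 0, 0, 0, 0]])

```text
clock: 14.18
tool_pos: [0.6049, 0.1633, 0.0962]
orientation: [-180.0, 0.0, -169.8]
force: [-1.5, 0.1, 3.7]
opening: 0.0005
```

Emit:
servo_tool(rows=[[0, 0, -1, 0, 0, 0], [0, 0, 0, 0, 0, 0]])

```text
clock: 14.35
tool_pos: [0.6049, 0.1633, 0.0958]
orientation: [-180.0, 0.0, -169.8]
force: [-2.7, 0.4, 8.6]
opening: 0.0006
```

Emit:
servo_tool(rows=[[0, 0, -1, 0, 0, 0], [0, 0, 0, 0, 0, 0]])

```text
clock: 14.52
tool_pos: [0.6046, 0.1632, 0.0952]
orientation: [-180.0, 0.0, -169.8]
force: [-5.5, -1.2, 11.3]
opening: 0.0001
```

Emit:
servo_tool(rows=[[0, 0, -0.5, 0, 0, 0], [0, 0, 0, 0, 0, 0]])

```text
clock: 14.68
tool_pos: [0.6044, 0.1632, 0.0948]
orientation: [-180.0, -0.0, -169.8]
force: [-6.9, -0.9, 12.8]
opening: 0.0005
```

Emit:
servo_tool(rows=[[0, 0, -0.5, 0, 0, 0], [0, 0, 0, 0, 0, 0]])

```text
clock: 14.85
tool_pos: [0.604, 0.1631, 0.0942]
orientation: [-180.0, -0.0, -169.8]
force: [-7.6, -0.7, 14.5]
opening: 0.0007
```

Emit:
servo_tool(rows=[[-0.7, -0.1, 0, 0, 0, 0], [0, 0, 0, 0, 0, 0]])

```text
clock: 15.02
tool_pos: [0.6038, 0.1631, 0.0942]
orientation: [-180.0, 0.0, -169.8]
force: [-6.2, 0.0, 12.2]
opening: 0.0005
```

Emit:
servo_tool(rows=[[-0.5, -0.1, -0.5, 0, 0, 0], [0, 0, 0, 0, 0, 0]])

```text
clock: 15.18
tool_pos: [0.6034, 0.1631, 0.0936]
orientation: [-180.0, 0.0, -169.8]
force: [-6.1, 1.0, 10.9]
opening: 0.0009
```

Emit:
servo_tool(rows=[[-0.7, -0.1, -0.7, 0, 0, 0], [0, 0, 0, 0, 0, 0]])

```text
clock: 15.35
tool_pos: [0.6027, 0.1629, 0.0927]
orientation: [-180.0, 0.0, -169.8]
force: [-4.6, -1.1, 8.6]
opening: 0.0004
```

Emit:
servo_tool(rows=[[-0.7, -0.1, -0.7, 0, 0, 0], [0, 0, 0, 0, 0, 0]])

```text
clock: 15.52
tool_pos: [0.602, 0.1628, 0.0919]
orientation: [-180.0, 0.0, -169.8]
force: [-3.3, -0.1, 6.9]
opening: 0.0007
```

Emit:
servo_tool(rows=[[-0.6, -0.1, -0.7, 0, 0, 0], [0, 0, 0, 0, 0, 0]])

```text
clock: 15.68
tool_pos: [0.6014, 0.1627, 0.0909]
orientation: [-180.0, 0.0, -169.8]
force: [-3.3, -0.1, 6.8]
opening: 0.0004
```

Emit:
servo_tool(rows=[[-0.5, -0.1, -0.7, 0, 0, 0], [0, 0, 0, 0, 0, 0]])

```text
clock: 15.85
tool_pos: [0.6009, 0.1626, 0.0901]
orientation: [-180.0, -0.0, -169.8]
force: [-2.3, -1.1, 6.6]
opening: 0.0004
```

Emit:
servo_tool(rows=[[-0.5, -0.1, -0.7, 0, 0, 0], [0, 0, 0, 0, 0, 0]])

```text
clock: 16.02
tool_pos: [0.6003, 0.1625, 0.0892]
orientation: [-180.0, -0.0, -169.8]
force: [-2.3, -0.2, 4.6]
opening: 0.0005
```

Emit:
servo_tool(rows=[[-0.5, -0.1, -0.7, 0, 0, 0], [0, 0, 0, 0, 0, 0]])

```text
clock: 16.18
tool_pos: [0.5998, 0.1624, 0.0882]
orientation: [-180.0, -0.0, -169.8]
force: [-2.3, -0.2, 3.6]
opening: 0.0004
```

Emit:
servo_tool(rows=[[-0.5, -0.1, -0.7, 0, 0, 0], [0, 0, 0, 0, 0, 0]])

```text
clock: 16.35
tool_pos: [0.5993, 0.1624, 0.0872]
orientation: [-180.0, -0.0, -169.8]
force: [-3.0, 0.2, 3.4]
opening: 0.0006
```

Emit:
servo_tool(rows=[[-0.3, 0, -0.8, 0, 0, 0], [0, 0, 0, 0, 0, 0]])

```text
clock: 16.52
tool_pos: [0.5991, 0.1624, 0.0863]
orientation: [-180.0, -0.0, -169.8]
force: [-1.5, -0.4, 1.8]
opening: 0.0004
```

Emit:
servo_tool(rows=[[-0.3, 0, -0.8, 0, 0, 0], [0, 0, 0, 0, 0, 0]])

```text
clock: 16.68
tool_pos: [0.599, 0.1624, 0.0855]
orientation: [-180.0, -0.0, -169.8]
force: [-0.3, -1.4, -0.1]
opening: 0.0005
```

Emit:
servo_tool(rows=[[-0.2, 0, -0.8, 0, 0, 0], [0, 0, 0, 0, 0, 0]])

```text
clock: 16.85
tool_pos: [0.5989, 0.1626, 0.0848]
orientation: [180.0, 0.0, -169.8]
force: [-0.6, 0.4, 0.1]
opening: 0.0003
```

Contact force dropped to zero at z≈0.0855, so the catch has snapped over. I'll re-centre above the press point and follow it down.

Emit:
servo_tool(rows=[[2.5, 0.4, 0, 0, 0, 0], [2.5, 0.4, 0, 0, 0, 0], [0, 0, -1, 0, 0, 0], [0, 0, -1, 0, 0, 0], [0, 0, 0, 0, 0, 0]])

```text
clock: 17.27
tool_pos: [0.6037, 0.1632, 0.0827]
orientation: [-180.0, -0.0, -169.8]
force: [0.5, -1.0, -0.3]
opening: 0.0006
```

Emit:
servo_tool(rows=[[0, 0, -0.7, 0, 0, 0], [0, 0, 0, 0, 0, 0]])

```text
clock: 17.43
tool_pos: [0.6037, 0.1632, 0.0822]
orientation: [-180.0, -0.0, -169.8]
force: [0.1, -0.1, -0.0]
opening: 0.0004
```

Emit:
servo_tool(rows=[[0, 0, -0.7, 0, 0, 0], [0, 0, 0, 0, 0, 0]])

```text
clock: 17.6
tool_pos: [0.6037, 0.1632, 0.0816]
orientation: [-180.0, -0.0, -169.8]
force: [-0.3, 0.3, -0.7]
opening: 0.0004
```

Emit:
servo_tool(rows=[[0, 0, -0.7, 0, 0, 0], [0, 0, 0, 0, 0, 0]])

```text
clock: 17.77
tool_pos: [0.6037, 0.1632, 0.0809]
orientation: [-180.0, -0.0, -169.8]
force: [0.7, 0.6, -0.6]
opening: 0.0005
```

Emit:
servo_tool(rows=[[0, 0, -0.7, 0, 0, 0], [0, 0, 0, 0, 0, 0]])

```text
clock: 17.93
tool_pos: [0.6037, 0.1632, 0.0801]
orientation: [-180.0, -0.0, -169.8]
force: [-0.4, -0.4, -0.2]
opening: 0.0009
```

Emit:
servo_tool(rows=[[0, 0, -0.7, 0, 0, 0], [0, 0, 0, 0, 0, 0]])

```text
clock: 18.1
tool_pos: [0.6037, 0.1632, 0.0795]
orientation: [-180.0, -0.0, -169.8]
force: [-0.7, -0.6, 1.1]
opening: 0.0003
```

Emit:
servo_tool(rows=[[0, 0, -0.6, 0, 0, 0], [0, 0, 0, 0, 0, 0]])

```text
clock: 18.27
tool_pos: [0.6037, 0.1632, 0.0788]
orientation: [-180.0, -0.0, -169.8]
force: [0.7, 0.7, 0.6]
opening: 0.0004
```

Emit:
servo_tool(rows=[[0, 0, -0.6, 0, 0, 0], [0, 0, 0, 0, 0, 0]])

```text
clock: 18.43
tool_pos: [0.6038, 0.1632, 0.0783]
orientation: [-180.0, -0.0, -169.8]
force: [-0.1, -0.1, -0.5]
opening: 0.0007
```

Emit:
servo_tool(rows=[[0, 0, -0.5, 0, 0, 0], [0, 0, 0, 0, 0, 0]])

```text
clock: 18.6
tool_pos: [0.6038, 0.1632, 0.0778]
orientation: [-180.0, -0.0, -169.8]
force: [-0.4, 0.2, -0.1]
opening: 0.0007
```

Emit:
servo_tool(rows=[[0, 0, -0.5, 0, 0, 0], [0, 0, 0, 0, 0, 0]])

```text
clock: 18.77
tool_pos: [0.6037, 0.1632, 0.0773]
orientation: [-180.0, -0.0, -169.8]
force: [0.0, 1.0, -0.7]
opening: 0.0008
```

Emit:
servo_tool(rows=[[0, 0, -0.5, 0, 0, 0], [0, 0, 0, 0, 0, 0]])

```text
clock: 18.93
tool_pos: [0.6037, 0.1632, 0.0768]
orientation: [-180.0, -0.0, -169.8]
force: [0.7, 1.2, 0.2]
opening: 0.0006
```

Emit:
servo_tool(rows=[[0, 0, -0.5, 0, 0, 0], [0, 0, 0, 0, 0, 0]])

```text
clock: 19.1
tool_pos: [0.6038, 0.1632, 0.0763]
orientation: [-180.0, -0.0, -169.8]
force: [-0.7, 0.0, -0.6]
opening: 0.0004
```

Emit:
servo_tool(rows=[[0, 0, -0.5, 0, 0, 0], [0, 0, 0, 0, 0, 0]])

```text
clock: 19.27
tool_pos: [0.6038, 0.1632, 0.0759]
orientation: [-180.0, 0.0, -169.8]
force: [1.6, 0.1, 0.5]
opening: 0.0005
```

Emit:
servo_tool(rows=[[0, 0, -0.5, 0, 0, 0], [0, 0, 0, 0, 0, 0]])

```text
clock: 19.43
tool_pos: [0.6039, 0.1633, 0.0758]
orientation: [-180.0, 0.0, -169.8]
force: [-1.8, -0.2, 4.3]
opening: 0.0004
```

Emit:
servo_tool(rows=[[0, 0, -0.5, 0, 0, 0], [0, 0, 0, 0, 0, 0]])

```text
clock: 19.6
tool_pos: [0.6039, 0.1633, 0.0758]
orientation: [-180.0, 0.0, -169.8]
force: [-2.6, -1.0, 7.4]
opening: 0.0004
```

Stop at z≈0.0758, stiffness about 7 N/mm. I'll press to about 12.5 N.

Emit:
servo_tool(rows=[[0, 0, -0.6, 0, 0, 0], [0, 0, 0, 0, 0, 0]])

```text
clock: 19.77
tool_pos: [0.6039, 0.1633, 0.0757]
orientation: [-180.0, 0.0, -169.8]
force: [-5.2, -0.4, 11.9]
opening: 0.0008
```

Emit:
servo_tool(rows=[[0, 0, -0.1, 0, 0, 0], [0, 0, 0, 0, 0, 0], [0, 0, 0, 0, 0, 0], [0, 0, 0, 0, 0, 0], [0, 0, 0, 0, 0, 0]])

```text
clock: 20.18
tool_pos: [0.6039, 0.1633, 0.0756]
orientation: [-180.0, 0.0, -169.8]
force: [-5.4, 0.1, 11.8]
opening: 0.0001
```

Emit:
servo_tool(rows=[[0, 0, 0, 0, 0, 0], [0, 0, 0, 0, 0, 0], [0, 0, 0, 0, 0, 0]])

```text
clock: 20.43
tool_pos: [0.6039, 0.1632, 0.0756]
orientation: [-180.0, 0.0, -169.8]
force: [-5.1, -0.5, 11.1]
opening: 0.0005
```

Emit:
servo_tool(rows=[[0, 0, 2, 0, 0, 0], [0, 0, 5, 0, 0, 0], [0, 0, 20, 0, 0, 0], [0, 0, 30, 0, 0, 0], [0, 0, 30, 0, 0, 0]])

```text
clock: 20.85
tool_pos: [0.6032, 0.1628, 0.1613]
orientation: [-179.9, -0.1, -169.8]
force: [0.9, -0.0, 0.1]
opening: 0.0007
```

Emit:
servo_tool(rows=[[-35, -6, 10, 0, 0, 0], [-35, -6, 0, 0, 0, 0], [-25, -30, 0, 0, 0, 0], [0, -40, 0, 0, 0, 0], [0, -40, 0, 0, 0, 0]])

```text
clock: 21.27
tool_pos: [0.5075, 0.0409, 0.172]
orientation: [180.0, 0.1, -169.6]
force: [2.0, 0.6, -0.2]
opening: 0.0004
```

Emit:
servo_tool(rows=[[0, -40, 0, 0, 0, 0], [0, -20, 0, 0, 0, 0], [0, 0, 0, 0, 0, 0], [0, 0, 0, 0, 0, 0]])

```text
clock: 21.6
tool_pos: [0.5087, -0.0198, 0.1713]
orientation: [180.0, 0.0, -169.9]
force: [0.7, 0.6, -0.2]
opening: 0.0004
```

```bash
python3 - <<'E'
from h import *
o=ctrl.get_obs();print(o['clock'],o['tool_pos'],o['force'])
snap('side','s5');snap('top','t5')
b=load('s5')['p'];t=load('t5')['p']
im=np.hstack([cv2.resize(b[200:290,210:320],(440,360),interpolation=cv2.INTER_CUBIC),cv2.resize(t[160:280,200:310],(330,360),interpolation=cv2.INTER_CUBIC)])
cv2.imwrite('pics/v5.png',np.clip(im.astype(float)*1.7,0,255).astype(np.uint8)[:,:,::-1])
t0=load('top')
for u,v in[(237,190),(240,195),(242,200)]: print(at_d(load('t5'),u,v).round(4))
E
```

```text
21.6 [ 0.50871935 -0.01982217  0.17128871] [ 0.71212097  0.64080114 -0.2173864 ]
[0.6275 0.1707 0.0699]
[0.6135 0.1625 0.0752]
[0.6    0.1573 0.077 ]
```

View pics/v5.png

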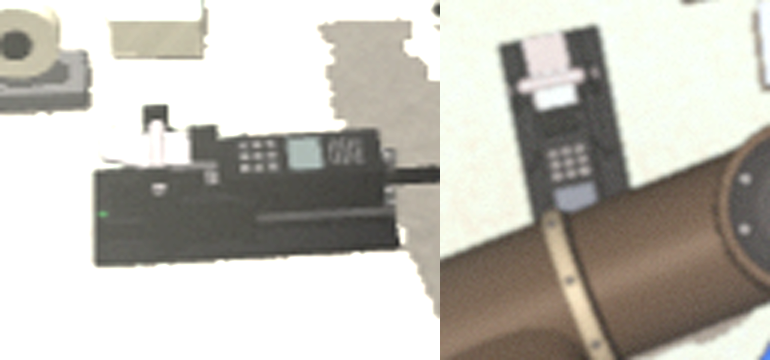

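The catch is level, with its pad at 75–77 mm in depth. The radio is home and the arm is clear, so I'm handing in.

```bash
python3 -c "
from plant import ctrl
print(ctrl.close_job())"
```

```text
the job is handed in; nothing more can be done
None
```

The radio is in its dock and the catch is snapped closed. I handed the job in at about 22 s of the 72 s allowed.

- **Radio:** I laid it face up on the ridge and slid it foot first until it met the wall. Contact came about where my measurements put the wall, and the push there was about 8 N.
- **Catch:** I felt the raised nose at about 96.5 mm, pressed it over its centre, and it gave way at about 86 mm. The highest reading before that was 14.5 N down (about 16 N with the sideways part), above the 11 N you gave. The rubber dragged sideways until I let the tool move with the nose.
- **Stop:** I followed it to its stop at about 75.7 mm and held for about 0.7 s, reading 11–12 N down (about 12–13 N in total), then let go.
- **Last checks:** The pictures show the catch level and the radio home. The robot is clear and reads no contact force. I did not recheck the other things on the desk in a full picture, but no move went near them.

**Force near the limit:** for about 1 s while laying the radio down and starting the slide, the tool read up to 18.8 N upwards, plus about 14.5 N of drag. With the radio's weight, the press on the dock was probably about 20–22 N, so it may have briefly passed the 20 N limit. I then raised it and did the rest of the slide almost without force.

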